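# Square up the snack boards on the riser

## Robot

A 7-joint arm with a two-finger parallel gripper is mounted at the origin on the work surface. World frame = base frame: x ahead of the robot, y to its left, z up, the work surface at z = 0. Lengths are in m, angles in rad, forces in N, time in s.
With the tool pointing down it reaches from about 0.4 to 0.9 m from the base axis. Payload 5.5 kg.
Tool frame: the origin (TCP) lies at the very end of the fingers, on their centre line; the grasp point (between the pads) lies 19 mm behind it; z points along the fingers, y is the direction in which the jaws open and shut (so a half turn about z gives the same grasp; the last joint's range is limited). The gripper opens to 85 mm and grips with 20 to 120 N. Pads are 22 mm wide; open, the fingers measure 114 mm over their backs; the gripper's body (76 mm by 85 mm) begins 54 mm behind the grasp point. The pads swing forward as they close: fully open they stand 13 mm farther back than shut.
Start: joints at [-1.054, 0.501, -0.427, 1.55, 0.221, 1.138, -0.21], TCP at [0.163, 0.629, 0.192] pointing down, gripper open.
Joint ranges: [-2.88, 2.88], [-0.31, 2.03], [-1.54, 1.56], [0.2, 2.42], [-1.41, 4.55], [0.19, 2.02], [-2.57, 2.57]. Speed limits (rad/s): [2.57, 2.57, 3.14, 3.14, 3.14, 3.14, 3.14].

## Interface

Orientations are given as a unit quaternion [w, x, y, z].
In Python, from station import arm gives the robot as it stands. The module is installed in compiled form; this text tells all that it offers.
- The arm moves only by the tool step_arm, never from a script. Its argument "rows" is one flat list of numbers, 4 for each row, row after row: the shift along the tool's x, y, z in cm, then the turn about the tool's z in rad. A call has 1 to 20 rows; each row shifts and turns the pose as measured when the row begins, along the tool's axes as they then stand; what a row does not reach is not made up. A row lasts 1/10 s, in which the tool goes at most 50 mm and 8.59 degrees, less where a joint would pass 70% of its speed; a pose out of reach is approached as far as the arm can. A call is refused whole if a number of a shift passes 5 or a number of a turn 0.15, either way. A call with a gripper value outside its range is refused whole. "gripper" is the opening, from 0 (shut) to 1 (fully open), set as the call begins (left out, the last holds). The fingers move at their own pace and stop on an object; the grip force is fixed at half the most. Time passes only in rows, so rows that do not move let the fingers close. It gives the time, the measured TCP pose, the force and the opening at its end, in the units of the state.
- arm.read_state(): the state, without advancing time (a new reading comes with each control period).
- arm.camera(name): name is "scene" or "top" or "wrist"; returns the picture (420x560x3 uint8, blue, green, red); there is no depth.
- arm.camera_info(name): a dict with "fovy" (degrees; the focal length in pixels is half the picture's height over the tangent of half this angle, whatever the lens; pixels are square), "cx", "cy" (the principal point, pixels), "k1" (the pictures are not rectified: a ray, as slopes to the right and down, at radius r is drawn at 1 + k1 r^2 times it, then the intrinsics apply), "position" and "orientation" of the camera in the world. Camera axes: x right, y up, looking along -z (the intrinsics and any distortion apply to the point x, -y, -z); pixel columns grow to the right and rows downward; lengths in m; the calibration is good to about 2 mm. A picture is of the moment at which its call begins: read the wrist's pose just before it. camera_info takes no time and is no camera call; for the wrist camera it gives the pose at the moment of the call.
- arm.close_job(): hands the job in, once; it reports no verdict.
Trained networks look in the newest picture that a camera, given by its name, has taken for a name from the list of things; names that differ only in an ending like _2 or _b are one class to them, and where a whole thing is asked for, a point or a joint stands for the part that bears it (a point fixed in the world has none). Each returns a list of dicts, best first, with "score" (0 to 1); they miss things now and then, are a little off and sometimes report something else, mostly with a low value. They report only what shows in the picture. A call takes as long as a camera call. They do not tell look-alikes from the thing itself.
- arm.masks_of(camera, target): "region" (420x560 bool, what is visible of it) and "xy" ([column, row] in pixels, amid what is visible of it).
- arm.landmark_of(camera, target): "xy" ([column, row] in pixels: a listed point, or the origin of a listed thing).
The state is a dict: "time_s": time; "q": joint angles; "dq": joint speeds; "tau": joint torques, N m; "ee_pos": TCP position; "orientation": TCP orientation; "ft_force": force on the tool from outside, world axes, zero at the start; "torque": the same for the moment, N m; "finger_gap": opening from 0.0 (shut) to 1.0 (fully open).
Only numpy, scipy, OpenCV 4.12 (cv2) and the standard library are available. Lean on these libraries where they do the work, as an engineer would, in place of code of your own. Each camera call takes 0.05 s, during which the arm holds its last target. There are 200 camera calls.

## Task

Put the snack boards away as one neat pile on the white riser shelf: set the loose plain board on the board already lying there, then the board with the raised rim on top, rim up, all lying flat with their edges flush on every side. Lower each board gently rather than dropping it, leave the bottom board where it lies, and do not disturb the cup or the bowl.

Things in the scene. Friction and masses are not known exactly. Their poses are not given: they have to be found in the camera images.
- riser: Low white laminate shelf standing on the counter, fixed: 180 mm deep (x), 200 mm wide (y), top surface 45 mm above the counter. Origin: centre of its footprint, on the counter; z up.
- bottom_board: Plain brown wooden snack board lying loose on the riser, about 100 g: 150 mm long (its x axis), 60 mm wide (y), 16 mm thick, flat on both faces. Origin: centre of its underside; z up.
- plain_board: The loose plain brown wooden snack board, flat on the counter, about 100 g: same size, 150 mm long (its x axis), 60 mm wide (y), 16 mm thick, flat on both faces. Origin: centre of its underside; z up. Either end may point either way in the pile.
- rimmed_board: Brown wooden snack board with a raised rim, flat on the counter, about 110 g: same outline, 150 mm long (its x axis), 60 mm wide (y), 16 mm thick, plus a rim 10 mm high and 7 mm wide all round its upper face (26 mm high in all); flat underside. Origin: centre of its underside; z up, on the rim side. Either end may point either way in the pile.
- cup: Red ceramic cup, bystander, loose: 80 mm across the rim, 90 mm high. Origin: centre of its underside.
- bowl: Small glass bowl, bystander, loose: 110 mm across the rim, 50 mm high. Origin: centre of its underside.
Not all that is in view belongs to the job. What is shaped like the plain_board but yellow is not meant. What is shaped like the rimmed_board but yellow is not meant.

How it is judged:
By the outcome, as a careful person would: the job done as asked, in the order asked, and still so for the second after the job is handed in, with the robot touching nothing.
It also fails if it takes over 69 s, if anything falls off the work surface, if the arm or the gripper's body presses on something with over 40 N, if the wrist force passes 120 N, or if a joint passes its speed limit or range.

## Working session

There is one attempt and no reset: what is moved stays moved. The work goes in short steps, Python scripts to look and compute and a tool call to move; the robot and the scene stay as the last step left them, time stands still between calls to the robot, and variables do not carry over. Pictures are saved under pics/ and viewed, about 8 in all and at most 12, crops included, and the job is handed in when it is done.

Besides the shell and the picture viewer there is one more tool, called after "Call:" as name(argument=value, ...), one argument or row to a line, values as JSON. step_arm: Moves the arm, as the interface text tells. Its arguments: {"type":"object","properties":{"rows":{"type":"array"},"gripper":{"type":"number"}},"required":["rows"]}

```bash
mkdir -p pics
cat > h.py <<'E'
import numpy as np, cv2
from scipy.spatial.transform import Rotation as R
from station import arm
def rot(q): return R.from_quat([q[1],q[2],q[3],q[0]])
def proj(info,P):
    f=210/np.tan(np.radians(info['fovy'])/2)
    c=rot(info['orientation']).inv().apply(np.atleast_2d(P)-info['position'])
    x,y=c[:,0]/-c[:,2],-c[:,1]/-c[:,2]
    s=1+info['k1']*(x*x+y*y)
    return np.c_[info['cx']+f*x*s,info['cy']+f*y*s]
def unproj(info,uv,z):
    f=210/np.tan(np.radians(info['fovy'])/2)
    d=(np.atleast_2d(uv).astype(float)-[info['cx'],info['cy']])/f
    u=d.copy()
    for _ in range(30): u=d/(1+info['k1']*(u**2).sum(1,keepdims=True))
    r=rot(info['orientation']).apply(np.c_[u[:,0],-u[:,1],-np.ones(len(u))])
    p=np.array(info['position']); t=(z-p[2])/r[:,2]
    return p+r*t[:,None]
def rect(info,region,z):
    c=max(cv2.findContours(region.astype(np.uint8),cv2.RETR_EXTERNAL,cv2.CHAIN_APPROX_NONE)[0],key=cv2.contourArea)[:,0]
    w=unproj(info,c,z)[:,:2]*1000
    (cx,cy),(a,b),ang=cv2.minAreaRect(w.astype(np.float32))
    if a<b: a,b,ang=b,a,ang+90
    return np.round([cx,cy,a,b,(ang+90)%180-90],1)
E
python3 - <<'E'
from h import *
ims=[]
for c in ['scene','top']:
    im=arm.camera(c); cv2.imwrite(f'pics/{c}0.png',im); i=arm.camera_info(c); print(c,i)
    for n,z in [('riser',.045),('bottom_board',.061),('plain_board',.016),('rimmed_board',.026),('cup',0),('bowl',0)]:
        for m in arm.masks_of(c,n)[:5]:
            print(c,n,round(m['score'],2),np.round(m['xy']),rect(i,m['region'],z), m['region'].sum())
print(arm.read_state())
E
```

```text
scene {'fovy': 43.64316256511618, 'cx': 277.63104445985016, 'cy': 212.3166352809109, 'k1': -0.17769691677795607, 'position': array([ 1.58833819, -1.06845389,  0.97273174]), 'orientation': array([0.80912741, 0.4511699 , 0.17258682, 0.33462269])}
scene riser 0.6 [285. 223.] [613.9  11.  231.5 221.9  79.8] 1605
scene bottom_board 0.8 [285. 215.] [619.1   4.6 167.1  75.4  88.7] 612
scene plain_board 0.93 [145. 271.] [ 502.7 -477.9  169.1   62.6  -26.6] 748
scene plain_board 0.88 [195. 249.] [ 505.7 -302.7  162.2   65.   -15.9] 615
scene rimmed_board 0.96 [331. 166.] [461.6 431.8 192.3  83.5 -24.2] 428
scene rimmed_board 0.78 [311. 183.] [502.2 268.  186.9  93.8 -13.1] 547
scene cup 0.65 [359. 197.] [662.8 353.1 240.1  84.3 -52.5] 621
scene bowl 0.95 [246. 264.] [ 667.7 -226.4  138.8  107.9  -20.5] 796
top {'fovy': 51.38270930514472, 'cx': 282.48905119165033, 'cy': 206.94342268819673, 'k1': 0.004303630230706164, 'position': array([ 0.38858712, -0.03124613,  1.45713929]), 'orientation': array([-0.70056864, -0.05275244,  0.04610469,  0.71013739])}
top riser 0.86 [266. 213.] [596.5  29.5 199
[... 558 characters left out ...]
8.1  105.9  -46.9] 801
{'time_s': 0.7, 'q': array([-1.05377223,  0.50085011, -0.42701626,  1.55039222,  0.22083598,
        1.1382839 , -0.21033014]), 'dq': array([ 0.00037875,  0.00029979,  0.00032731, -0.00063162,  0.00059598,
       -0.00112118,  0.00141899]), 'tau': array([ 2.83356649e-04, -5.69182169e+01, -5.80811933e+00, -2.81267291e+01,
        1.28039822e-02,  2.06571218e-03,  7.58553369e-06]), 'ee_pos': array([0.16319065, 0.62920339, 0.19204566]), 'orientation': array([4.79629836e-06, 1.26558396e-01, 9.91959157e-01, 4.80464232e-05]), 'ft_force': array([-0.7985935 ,  0.16968625, -0.69003531]), 'torque': array([-0.00123972,  0.0183839 ,  0.00285455]), 'finger_gap': 0.9958153243281145}
```

View pics/top0.png

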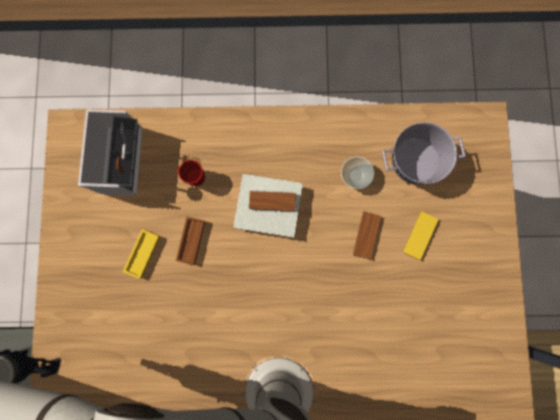

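View pics/scene0.png

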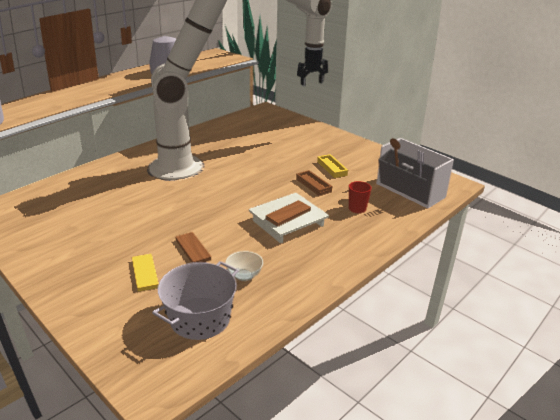

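Top view: the brown plain board is at (368,236) and the yellow plain one at (423,235). The brown rimmed board is at (191,240) and the yellow rimmed one at (139,256). The bottom board is on the riser at (272,199). The brown pair fits the description. I'll pass over the brown rimmed board first and take a close look to confirm.

Call:
step_arm(
  rows=[-4, -2.5, -0.6, 0, -4, -2.5, -0.6, 0, -4, -2.5, -0.6, 0, -4, -2.5, -0.6, 0, -4, -2.5, -0.6, 0, -4, -2.5, -0.6, 0, -4, -2.5, -0.6, 0, -4, -2.5, -0.6, 0, -4, -2.5, -0.6, 0, -4, -2.5, -0.6, 0, 0, 0, 0, 0, 0, 0, 0, 0],
)

```text
time_s: 1.9
ee_pos: [0.4994, 0.2753, 0.2535]
orientation: [0.001, 0.125, 0.992, 0.002]
ft_force: [-0.4, 0.8, -0.5]
finger_gap: 0.996
```

```bash
cat > look.py <<'E'
import sys
from h import *
# look.py file target z [target z ...]
s=arm.read_state(); i=arm.camera_info('wrist'); im=arm.camera('wrist'); cv2.imwrite('pics/'+sys.argv[1]+'.png',im)
tx=rot(s['orientation']).apply([1,0,0]); print('t',s['time_s'],'ee',np.round(s['ee_pos']*1000,1),'head',round(np.degrees(np.arctan2(tx[1],tx[0])),2),'tilt',np.round(rot(s['orientation']).apply([0,0,1]),4),'cam',np.round(i['position'],3), 'F',np.round(s['ft_force'],1),'gap',s['finger_gap'])
for n,z in zip(sys.argv[2::2],sys.argv[3::2]):
    for m in arm.masks_of('wrist',n)[:3]:
        r=m['region']; b=r.any(0).nonzero()[0][[0,-1]],r.any(1).nonzero()[0][[0,-1]]
        print(n,round(m['score'],2),np.round(m['xy']),rect(i,r,float(z)),'box',*b,'bgr',im[r].mean(0).round())
E
cat > go.py <<'E'
import sys
from h import *
# target x y z (mm) heading(deg) -> tool-frame shift cm, turn rad
x,y,z,h=map(float,sys.argv[1:5]); s=arm.read_state(); r=rot(s['orientation'])
tx=r.apply([1,0,0]); h0=np.degrees(np.arctan2(tx[1],tx[0]))
d=(h-h0+90)%180-90
print('shift cm',np.round(r.inv().apply(np.array([x,y,z])/1000-s['ee_pos'])*100,2),'turn',round(-np.radians(d),4))
E
python3 look.py w1 rimmed_board .026
```

```text
t 1.9 ee [499.4 275.3 253.5] head 165.67 tilt [ 0.0019  0.0036 -1.    ] cam [0.425 0.294 0.435] F [-0.4  0.8 -0.5] gap 0.9964278519287336
rimmed_board 0.96 [413.  78.] [443.  446.1 149.7  66.5 -22.7] box [372 461] [  7 153] bgr [ 34. 189. 210.]
rimmed_board 0.79 [286. 150.] [485.7 288.5 149.9  60.8 -12.4] box [260 313] [ 89 214] bgr [ 60. 103. 155.]
```

View pics/w1.png

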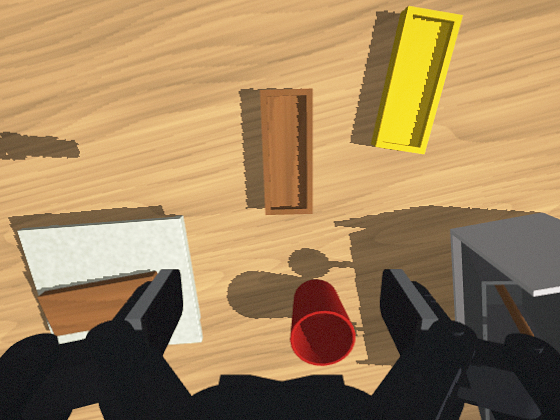

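Wrist view: the brown rimmed board at (286,150) is the right one. The yellow look-alike is at (413,78). Next I'll look at the bottom board from close by, on the way to the plain board.

Call:
step_arm(
  rows=[-2.7, -3.4, -0.4, 0, -2.7, -3.4, -0.4, 0, -2.7, -3.4, -0.4, 0, -2.7, -3.4, -0.4, 0, -2.7, -3.4, -0.4, 0, -2.7, -3.4, -0.4, 0, -2.5, -3.0, -0.4, 0, 0, 0, 0, 0, 0, 0, 0, 0],
)

```text
time_s: 2.9
ee_pos: [0.6235, 0.0157, 0.2788]
orientation: [-0.002, 0.107, 0.994, 0.004]
ft_force: [-0.8, 1.2, 0.4]
finger_gap: 0.999
```

```bash
python3 look.py w2 bottom_board .061 riser .045; python3 go.py 500 -290 220 164.4
```

```text
t 2.9 ee [623.5  15.7 278.8] head 167.75 tilt [-0.0022  0.0086 -1.    ] cam [0.549 0.031 0.461] F [-0.8  1.2  0.4] gap 0.9987588690992819
bottom_board 0.8 [278. 155.] [607.9  15.5 150.4  62.5  86.5] box [210 342] [123 192] bgr [ 55.  95. 144.]
riser 0.81 [292. 119.] [596.   29.5 201.7 181.7  80.5] box [195 371] [ 60 217] bgr [191. 210. 208.]
shift cm [  5.57 -32.57   5.68] turn 0.0601
```

View pics/w2.png

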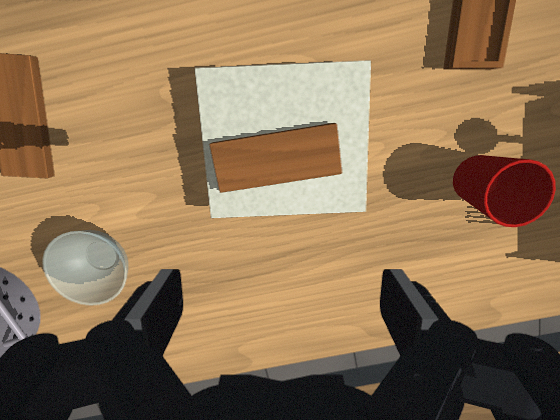

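The bottom board at (278,155) measures (607.9, 15.5) mm at 86.5°, which agrees with the top camera. Now I'll move to the plain board.

Call:
step_arm(
  rows=[0.7, -4, 0.6, 0.008, 0.7, -4, 0.6, 0.008, 0.7, -4, 0.6, 0.008, 0.7, -4, 0.7, 0.008, 0.7, -4, 0.7, 0.008, 0.7, -4, 0.7, 0.008, 0.7, -4, 0.7, 0.008, 0.7, -3, 0.7, 0.008, 0, 0, 0, 0, 0, 0, 0, 0],
)

```text
time_s: 4.05
ee_pos: [0.4969, -0.2585, 0.221]
orientation: [-0.0, 0.121, 0.993, 0.008]
ft_force: [0.1, -0.2, 0.5]
finger_gap: 1.001
```

```bash
python3 look.py w3 plain_board .016; python3 go.py 495.5 -295 60 164.4
```

```text
t 4.05 ee [ 496.9 -258.5  221. ] head 166.11 tilt [ 0.001   0.016  -0.9999] cam [ 0.423 -0.243  0.403] F [ 0.1 -0.2  0.5] gap 1.0011582082039945
plain_board 0.77 [245. 176.] [ 495.9 -295.4  151.5   61.9  -14.8] box [218 274] [112 240] bgr [ 60. 104. 157.]
plain_board 0.56 [106. 205.] [ 492.1 -469.5  153.    64.3  -26.6] box [ 73 137] [145 272] bgr [ 27. 199. 227.]
shift cm [-0.75 -3.85 16.05] turn 0.0309
```

View pics/w3.png

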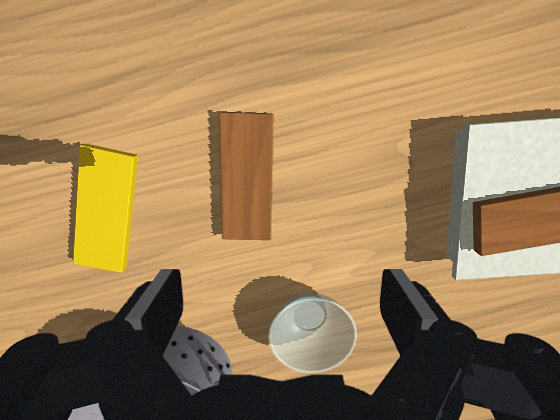

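The brown plain board at (245,176) measures (496, -295) mm at -15°; the yellow one is at (106,205). Going down.

Call:
step_arm(
  rows=[-0.2, -1, 2.5, 0.006, -0.2, -1, 2.5, 0.006, -0.2, -1, 2.5, 0.006, -0.2, -0.9, 2.5, 0.005, 0, 0, 2.5, 0, 0, 0, 2.0, 0, 0, 0, 1.0, 0, 0, 0, 0.3, 0, 0, 0, 0, 0, 0, 0, 0, 0],
)

```text
time_s: 5.15
ee_pos: [0.5125, -0.2792, 0.0629]
orientation: [0.007, 0.117, 0.993, 0.01]
ft_force: [-0.0, 0.2, 0.4]
finger_gap: 1.001
```

```bash
python3 look.py w4 plain_board .016; python3 go.py 495.7 -295.2 2 164.8
```

```text
t 5.15 ee [ 512.5 -279.2   62.9] head 166.57 tilt [ 0.0154  0.0181 -0.9997] cam [ 0.436 -0.264  0.244] F [-0.   0.2  0.4] gap 1.001114336208956
plain_board 0.73 [250. 186.] [ 495.5 -296.3  149.    60.7  -15.3] box [203 297] [ 83 292] bgr [ 60. 104. 157.]
plain_board 0.61 [ 34. 240.] [ 497.8 -457.8  153.5   45.3  -27.1] box [ 0 69] [141 337] bgr [ 24. 167. 194.]
shift cm [ 1.35 -2.03  6.07] turn 0.0303
```

Call:
step_arm(
  rows=[0.25, -0.4, 0, 0.006, 0.25, -0.4, 0, 0.006, 0.25, -0.4, 0, 0.006, 0.25, -0.4, 0, 0.006, 0.25, -0.4, 0, 0.006, 0.1, -0.05, 0, 0, 0, 0, 0, 0],
)

```text
time_s: 5.95
ee_pos: [0.493, -0.3001, 0.065]
orientation: [0.008, 0.135, 0.991, 0.009]
ft_force: [-0.1, 0.0, 0.9]
finger_gap: 1.003
```

```bash
python3 look.py w5 plain_board .016; python3 go.py 495.7 -295.2 2 164.8
```

```text
t 5.95 ee [ 493.  -300.1   65. ] head 164.49 tilt [ 0.019   0.0151 -0.9997] cam [ 0.416 -0.282  0.246] F [-0.1  0.   0.9] gap 1.0028929108836346
plain_board 0.69 [284. 204.] [ 495.6 -296.   149.1   59.6  -15.5] box [241 331] [107 305] bgr [ 59. 103. 156.]
plain_board 0.61 [ 58. 250.] [ 487.6 -466.7  144.5   66.   -26.6] box [ 10 109] [166 343] bgr [ 23. 167. 194.]
shift cm [-0.01  0.4   6.3 ] turn -0.0049
```

Call:
step_arm(
  rows=[0, 0.15, 1, 0, 0, 0.15, 1, 0, 0, 0, 1, 0, 0, 0, 1, 0, 0, 0, 0.7, 0, 0, 0, 0.4, 0, 0, 0, 0.2, 0, 0, 0, 0, 0],
)

```text
time_s: 6.85
ee_pos: [0.4949, -0.2939, 0.0053]
orientation: [0.007, 0.134, 0.991, 0.01]
ft_force: [0.6, -0.7, 0.6]
finger_gap: 1.0
```

```bash
python3 look.py w6 ; python3 go.py 495.6 -296 2 164.6
```

```text
t 6.85 ee [ 494.9 -293.9    5.3] head 164.65 tilt [ 0.0166  0.0173 -0.9997] cam [ 0.418 -0.276  0.186] F [ 0.6 -0.7  0.6] gap 1.0000643896278876
shift cm [-0.1  -0.2   0.35] turn 0.0008
```

View pics/w6.png

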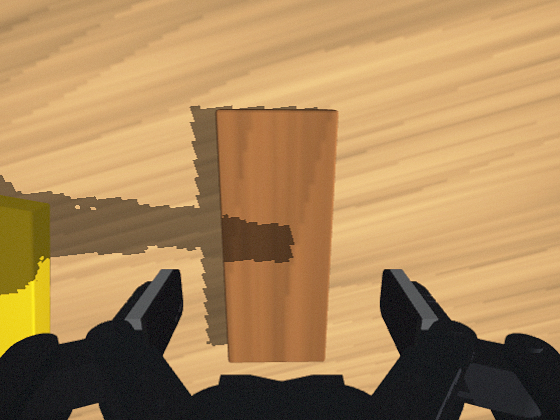

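Call:
step_arm(
  rows=[-0.05, -0.1, 0.3, 0, 0, -0.05, 0.2, 0, 0, 0, 0.1, 0, 0, 0, 0, 0],
)

```text
time_s: 7.3
ee_pos: [0.4963, -0.2964, 0.0004]
orientation: [0.008, 0.134, 0.991, 0.009]
ft_force: [-0.1, -0.0, 0.3]
finger_gap: 1.001
```

Call:
step_arm(
  gripper=0,
  rows=[0, 0, 0, 0, 0, 0, 0, 0, 0, 0, 0, 0, 0, 0, 0, 0, 0, 0, 0, 0, 0, 0, 0, 0, 0, 0, 0, 0, 0, 0, 0, 0],
)

```text
time_s: 8.1
ee_pos: [0.4966, -0.2965, 0.0008]
orientation: [0.009, 0.134, 0.991, 0.009]
ft_force: [-0.7, -0.7, -0.1]
finger_gap: -0.001
```

```bash
python3 look.py w7 plain_board .016
```

```text
t 8.1 ee [ 496.6 -296.5    0.8] head 164.63 tilt [ 0.0199  0.0153 -0.9997] cam [ 0.419 -0.279  0.182] F [-0.7 -0.7 -0.1] gap -0.0008421965099717994
plain_board 0.83 [279. 192.] [ 477.4 -291.2  112.3   60.7  -15.3] box [217 345] [104 363] bgr [ 66. 114. 171.]
plain_board 0.62 [ 23. 298.] [ 496.4 -444.6  144.6   27.4  -29.1] box [ 0 48] [194 411] bgr [ 25. 166. 190.]
```

View pics/w7.png

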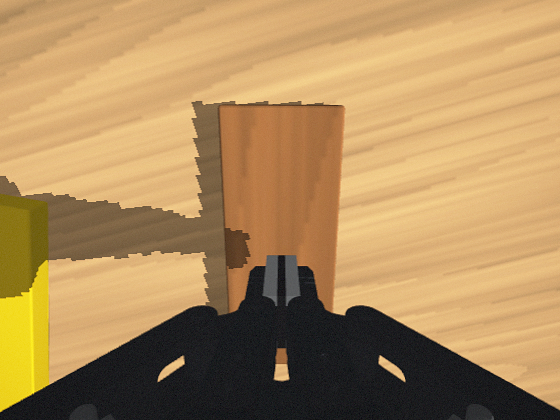

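Run:
```python
from h import *
s=arm.read_state(); i=arm.camera_info('wrist'); r=rot(s['orientation'])
for d in (0,-.008,-.016,-.019,-.03): print(d,proj(i,s['ee_pos']+r.apply([[0.011,0,d],[0,0,d],[-.011,0,d]])).round().tolist())
print(r.inv().apply(i['position']-s['ee_pos']), s['ee_pos'],s['torque'],s['tau'],s['ft_force'])
```

```text
0 [[280.0, 223.0], [280.0, 241.0], [280.0, 259.0]]
-0.008 [[280.0, 228.0], [280.0, 247.0], [280.0, 265.0]]
-0.016 [[280.0, 234.0], [280.0, 253.0], [280.0, 272.0]]
-0.019 [[280.0, 236.0], [280.0, 255.0], [280.0, 274.0]]
-0.03 [[280.0, 244.0], [280.0, 265.0], [280.0, 285.0]]
[ 0.07636051  0.00046652 -0.18197861] [ 0.49661387 -0.2965404   0.0008347 ] [-0.0398422   0.05438025  0.00585102] [-6.66787819e-04 -5.54697955e+01  9.63723846e-01 -1.98331958e+01
 -6.64199400e-02 -4.49119590e-02 -6.88273212e-05] [ 0.06562808 -0.45206498  0.11968605]
```

```bash
python3 - <<'E'
from h import *
from scipy.optimize import fsolve
s=arm.read_state(); i=arm.camera_info('wrist'); r=rot(s['orientation'])
P=lambda x,y,d: proj(i,s['ee_pos']+r.apply([x,y,d]))[0]
for uv in ([182,270],[382,270],[160,270]):
    f=lambda v: P(v[0],np.sign(uv[0]-280)*.0425,v[1])-uv
    print(uv,fsolve(f,[0,-.02]))
for x in (.011,0,-.011): print(x,fsolve(lambda d:P(x,0,d[0])[1]-255,[-.02]), fsolve(lambda d:P(x,.04,d[0])[1]-270,[-.02]))
E
python3 -c "
import cv2
a=cv2.imread('pics/w7.png')[230:390,190:375]; b=cv2.imread('pics/w6.png')[230:390,100:460]
cv2.imwrite('pics/c7.png',cv2.hconcat([cv2.resize(a,None,fx=3,fy=3),]))"
```

```text
[182, 270] [ 0.00695334 -0.04880197]
[382, 270] [ 0.01010498 -0.05460478]
[160, 270] [ 0.01956421 -0.07300704]
0.011 [-0.04210367] [-0.05633445]
0 [-0.01856283] [-0.03521884]
-0.011 [0.004978] [-0.01410201]
```

View pics/c7.png

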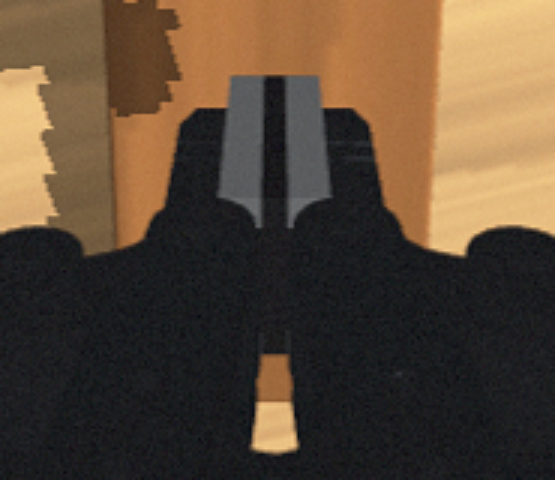

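The picture settles it. By projection, the shut finger tips lie about 42 mm behind the reported TCP, and about 54 mm open, so the jaws shut above the board without touching it. I'll treat the real tips as 42 mm higher than reported: open, then go lower in steps while watching the force.

Call:
step_arm(
  gripper=1,
  rows=[0, 0, 0, 0, 0, 0, 0, 0, 0, 0, 0, 0, 0, 0, 0, 0, 0, 0, 0, 0, 0, 0, 0, 0, 0, 0, 0, 0],
)

```text
time_s: 8.9
ee_pos: [0.4966, -0.2965, 0.0008]
orientation: [0.009, 0.134, 0.991, 0.009]
ft_force: [0.3, 0.6, 0.9]
finger_gap: 0.997
```

Call:
step_arm(
  rows=[0, 0, 0.8, 0, 0, 0, 0.8, 0, 0, 0, 0.7, 0, 0, 0, 0.4, 0, 0, 0, 0.2, 0, 0, 0, 0, 0],
)

```text
time_s: 9.5
ee_pos: [0.4965, -0.2956, -0.0318]
orientation: [0.008, 0.134, 0.991, 0.009]
ft_force: [-0.6, 0.6, 1.1]
finger_gap: 1.004
```

```bash
python3 look.py w8; python3 go.py 495.6 -296 -42 164.6
```

```text
t 9.5 ee [ 496.5 -295.6  -31.8] head 164.63 tilt [ 0.0184  0.0162 -0.9997] cam [ 0.42  -0.278  0.149] F [-0.6  0.6  1.1] gap 1.0036621517858417
shift cm [ 0.09 -0.08  1.03] turn 0.0005
```

Call:
step_arm(
  rows=[0.05, -0.05, 0.4, 0, 0, 0, 0.3, 0, 0, 0, 0.2, 0, 0, 0, 0, 0],
)

```text
time_s: 9.95
ee_pos: [0.4966, -0.2963, -0.0408]
orientation: [0.009, 0.134, 0.991, 0.009]
ft_force: [1.2, -0.4, -0.9]
finger_gap: 0.998
```

Call:
step_arm(
  gripper=0,
  rows=[0, 0, 0, 0, 0, 0, 0, 0, 0, 0, 0, 0, 0, 0, 0, 0, 0, 0, 0, 0, 0, 0, 0, 0],
)

```text
time_s: 10.55
ee_pos: [0.497, -0.2965, -0.0402]
orientation: [0.009, 0.134, 0.991, 0.009]
ft_force: [0.4, -0.5, 0.9]
finger_gap: 0.687
```

```bash
python3 look.py w9
```

```text
t 10.55 ee [ 497.  -296.5  -40.2] head 164.62 tilt [ 0.0203  0.0151 -0.9997] cam [ 0.42  -0.278  0.141] F [ 0.4 -0.5  0.9] gap 0.6866237814210032
```

View pics/w9.png

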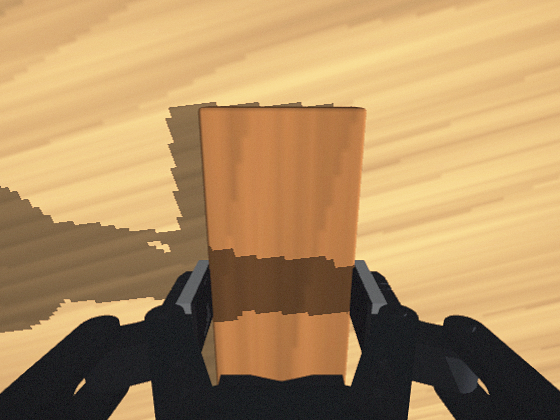

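The grip is good (opening 0.687, about 60 mm). Lifting and turning now.

Call:
step_arm(
  rows=[0, 0, -0.4, 0, 0, 0, -0.8, 0, 0, 0, -1.2, 0, 0, 0, -1.2, 0, 0, 0, -1.2, 0.05, 0, 0, -1.2, 0.1, 0, 0, -1.2, 0.1, 0, 0, -1.2, 0.1, 0, 0, -1.2, 0.1, 0, 0, -1, 0.1, 0, 0, -0.6, 0.1, 0, 0, 0, 0.1, 0, 0, 0, 0.1, 0, 0, 0, 0.1, 0, 0, 0, 0.1, 0, 0, 0, 0.1, 0, 0, 0, 0.1, 0, 0, 0, 0.06, 0, 0, 0, 0, 0, 0, 0, 0],
)

```text
time_s: 12.6
ee_pos: [0.5002, -0.2982, 0.0993]
orientation: [0.01, 0.728, 0.686, 0.02]
ft_force: [-0.8, -0.2, -1.3]
finger_gap: 0.685
```

```bash
python3 look.py w10; python3 go.py 607.5 14 80 86.5; python3 -c "
from h import *; print(arm.read_state()['q'].round(2))"
```

```text
t 12.6 ee [ 500.2 -298.2   99.3] head 86.62 tilt [ 0.0426  0.0131 -0.999 ] cam [ 0.496 -0.224  0.282] F [-0.8 -0.2 -1.3] gap 0.6850341986306908
shift cm [31.77  8.75  2.8 ] turn 0.0021
[ 0.22  0.46  0.37  1.86 -0.26  0.84  0.67]
```

Call:
step_arm(
  rows=[1, 0.3, 0, 0, 2, 0.6, 0.2, 0, 2.5, 0.7, 0.2, 0, 2.5, 0.7, 0.2, 0, 2.5, 0.7, 0.2, 0, 2.5, 0.7, 0.2, 0, 2.5, 0.7, 0.2, 0, 2.5, 0.7, 0.2, 0, 2.5, 0.7, 0.2, 0, 2.5, 0.7, 0.2, 0, 2.5, 0.7, 0.2, 0, 2.5, 0.7, 0.2, 0, 2, 0.5, 0, 0, 1, 0.2, 0, 0, 0, 0, 0, 0, 0, 0, 0, 0],
)

```text
time_s: 14.25
ee_pos: [0.6073, 0.031, 0.0872]
orientation: [0.008, 0.722, 0.692, 0.022]
ft_force: [0.1, -1.0, -1.7]
finger_gap: 0.687
```

```bash
cat > hold.py <<'E'
import sys
from h import *
# hold.py Bx By zunder head bx(mm, board centre in tool x) du(mm underside behind ee): shift so the held board centre sits on target
X,Y,Z,H,bx,du=map(float,sys.argv[1:7]); s=arm.read_state(); r=rot(s['orientation'])
tx=r.apply([1,0,0]); h0=np.degrees(np.arctan2(tx[1],tx[0])); d=(H-h0+90)%180-90
C=s['ee_pos']*1000+r.apply([bx,0,-du])
rr=R.from_euler('z',d,degrees=True)*r
C2=s['ee_pos']*1000+rr.apply([bx,0,-du])
print('t',s['time_s'],'held centre',C.round(1),'head',round(h0,2),'z',r.apply([0,0,1]).round(4),'F',s['ft_force'].round(1),'gap',round(s['finger_gap'],3))
print('shift cm',np.round(r.inv().apply(np.array([X,Y,Z])-C2)/10,2),'turn',round(-np.radians(d),4))
E
python3 hold.py 607.6 15.3 61 86.5 0.7 40
python3 look.py w11 bottom_board .061 plain_board .13
```

```text
t 14.25 held centre [605.6  30.9 127.1] head 87.59 z [ 0.0432  0.0192 -0.9989] F [ 0.1 -1.  -1.7] gap 0.687
shift cm [-1.69 -0.01  6.58] turn 0.019
t 14.25 ee [607.3  31.   87.2] head 87.59 tilt [ 0.0432  0.0192 -0.9989] cam [0.602 0.104 0.271] F [ 0.1 -1.  -1.7] gap 0.6867045505007338
plain_board 0.7 [280. 235.] [605.9  39.1 131.6  67.3  87.6] box [197 365] [107 382] bgr [ 56.  96. 145.]
```

Run:
```python
from h import *
im=cv2.imread('pics/w11.png')
i=arm.camera_info('wrist'); s=arm.read_state(); r=rot(s['orientation'])
for bx in (-.002,.0007,.003): print(bx,proj(i,s['ee_pos']+r.apply([[bx+.075,-.03,-.056],[bx+.075,.03,-.056],[bx+.075,-.03,-.040],[.02,-.03,-.056],[.02,.03,-.056]])).round(1).tolist())
m=arm.masks_of('wrist','plain_board')[0]['region']
print('top row by col',[(c,int(m[:,c].argmax())) for c in range(210,360,20)])
for row in (120,150,200,230): x=m[row].nonzero()[0]; print(row,x[0],x[-1])
```

```text
-0.002 [[198.3, 112.5], [366.5, 112.8], [207.6, 111.5], [207.7, 249.1], [356.5, 249.3]]
0.0007 [[197.8, 104.6], [367.1, 104.8], [207.1, 104.4], [207.7, 249.1], [356.5, 249.3]]
0.003 [[197.3, 97.8], [367.6, 98.0], [206.8, 98.3], [207.7, 249.1], [356.5, 249.3]]
top row by col [(210, 107), (230, 107), (250, 107), (270, 107), (290, 107), (310, 107), (330, 107), (350, 107)]
120 198 365
150 200 362
200 204 358
230 206 356
```

Run:
```python
from h import *
im=cv2.imread('pics/w2.png')
hsv=cv2.cvtColor(im,cv2.COLOR_BGR2HSV)
for c in (240,280,320): print(c,[(r,*im[r,c].tolist()) for r in range(120,195,1) if r<150 or r>168][::1][:26])
# wrist calibration at t=2.9: rebuild info
from types import SimpleNamespace
i=arm.camera_info('wrist'); s=arm.read_state(); r=rot(s['orientation']); ri=rot(i['orientation'])
off=r.inv().apply(i['position']-s['ee_pos']); rel=r.inv()*ri
r2=rot([-.0020,.107,.994,.004]); 
# heading fix to the logged 167.75
tx=r2.apply([1,0,0]); print(np.degrees(np.arctan2(tx[1],tx[0])))
r2=R.from_euler('z',167.75-np.degrees(np.arctan2(tx[1],tx[0])),degrees=True)*r2
q=(r2*rel).as_quat(); i2=dict(i,position=np.array([.6235,.0157,.2788])+r2.apply(off),orientation=[q[3],*q[:3]])
print(i2['position'])
# top face: brown & bright
roi=np.zeros(im.shape[:2],bool); roi[112:200,200:350]=1
for t in (95,105,115,125):
    m=roi&(im[:,:,2]>t)&(hsv[:,:,1]>110)
    m=cv2.morphologyEx(m.astype(np.uint8),cv2.MORPH_OPEN,np.ones((3,3)))
    print(t,rect(i2,m,.061),m.sum())
```

```text
240 [(120, 190, 209, 208), (121, 190, 208, 205), (122, 185, 202, 201), (123, 190, 209, 208), (124, 186, 205, 202), (125, 188, 208, 204), (126, 184, 202, 200), (127, 192, 211, 206), (128, 191, 208, 208), (129, 195, 216, 213), (130, 191, 211, 211), (131, 194, 215, 211), (132, 198, 217, 216), (133, 160, 176, 173), (134, 165, 181, 178), (135, 99, 106, 105), (136, 105, 114, 113), (137, 72, 84, 90), (138, 22, 35, 59), (139, 51, 85, 132), (140, 58, 97, 151), (141, 52, 96, 143), (142, 54, 91, 139), (143, 54, 94, 143), (144, 48, 92, 140), (145, 55, 97, 143)]
280 [(120, 193, 211, 209), (121, 196, 216, 214), (122, 196, 216, 212), (123, 196, 215, 211), (124, 199, 218, 217), (125, 199, 220, 218), (126, 202, 222, 219), (127, 205, 227, 223), (128, 95, 106, 104), (129, 99, 109, 107), (130, 107, 116, 113), (131, 59, 70, 83), (132, 35, 63, 94), (133, 51, 95, 143), (134, 55, 95, 145), (135, 55, 94, 142), (136, 53, 92, 137), (137, 58, 97, 145), (138, 51, 92, 142), (139, 52, 92, 142), (140, 55, 93, 144), (141, 56, 97, 144), (142, 54, 91, 144), (143, 58, 101, 149), (144, 57, 95, 148), (145, 56, 96, 148)]
320 [(120, 195, 217, 212), (121, 198, 218, 216), (122, 95, 105, 102), (123, 102, 113, 109), (124, 104, 113, 110), (125, 11, 31, 50), (126, 40, 78, 124), (127, 57, 93, 143), (128, 55, 91, 139), (129, 52, 90, 140), (130, 48, 87, 135), (131, 55, 91, 141), (132, 54, 95, 140), (133, 54, 89, 138), (134, 54, 90, 139), (135, 45, 89, 140), (136, 52, 95, 144), (137, 56, 95, 144), (138, 54, 98, 151), (139, 58, 101, 155), (140, 59, 100, 154), (141, 56, 102, 151), (142, 60, 103, 156), (143, 54, 100, 155), (144, 60, 104, 156), (145, 50, 96, 152)]
167.71305105833991
[0.5493873  0.02987283 0.46114926]
95 [608.1  14.4 148.6  59.1  86.7] 6474
105 [608.1  14.4 148.7  59.   86.7] 6309
115 [608.1  14.4 148.6  58.9  86.7] 6286
125 [608.2  14.6 148.3  58.7  86.7] 6218
```

Call:
step_arm(
  rows=[-0.4, 0.05, 0.5, 0.005, -0.4, 0.05, 0.8, 0.005, -0.4, 0.02, 0.8, 0.005, -0.3, 0, 0.8, 0.003, 0, 0, 0.8, 0, 0, 0, 0.6, 0, 0, 0, 0.3, 0, 0, 0, 0, 0, 0, 0, 0, 0],
)

```text
time_s: 15.35
ee_pos: [0.6086, 0.0104, 0.0355]
orientation: [0.008, 0.731, 0.682, 0.021]
ft_force: [0.1, -0.6, -0.3]
finger_gap: 0.682
```

```bash
python3 hold.py 608.3 15.2 61 86.6 -0.2 40
```

```text
t 15.35 held centre [607.    9.5  75.4] head 86.03 z [ 0.0411  0.0173 -0.999 ] F [ 0.1 -0.6 -0.3] gap 0.682
shift cm [0.55 0.03 1.46] turn -0.0099
```

Call:
step_arm(
  rows=[0.2, 0.02, 0.2, -0.004, 0.2, 0, 0.2, -0.003, 0.02, 0, 0.2, 0, 0, 0, 0.1, 0, 0, 0, 0, 0, 0, 0, 0, 0],
)

```text
time_s: 15.95
ee_pos: [0.6106, 0.0162, 0.0293]
orientation: [0.008, 0.728, 0.685, 0.022]
ft_force: [0.2, -0.3, -1.1]
finger_gap: 0.683
```

```bash
python3 hold.py 608.3 15.2 61 86.6 -0.2 40
```

```text
t 15.95 held centre [608.8  15.3  69.2] head 86.56 z [ 0.0434  0.0181 -0.9989] F [ 0.2 -0.3 -1.1] gap 0.683
shift cm [-0.03 -0.09  0.82] turn -0.0007
```

Call:
step_arm(
  rows=[-0.02, -0.04, 0.15, 0, 0, -0.03, 0.15, 0, 0, 0, 0.1, 0, 0, 0, 0.05, 0, 0, 0, 0, 0],
)

```text
time_s: 16.45
ee_pos: [0.61, 0.0158, 0.0245]
orientation: [0.008, 0.728, 0.685, 0.022]
ft_force: [-0.2, 0.4, -0.9]
finger_gap: 0.682
```

```bash
python3 hold.py 608.3 15.2 61 86.6 -0.2 40
```

```text
t 16.45 held centre [608.3  14.9  64.4] head 86.53 z [ 0.0435  0.0179 -0.9989] F [-0.2  0.4 -0.9] gap 0.682
shift cm [ 0.03 -0.01  0.34] turn -0.0012
```

Nearly in contact, so I'll creep down 1 mm at a time.

Call:
step_arm(
  rows=[0.01, 0, 0.1, 0, 0, 0, 0.1, 0, 0, 0, 0, 0],
)

```text
time_s: 16.75
ee_pos: [0.6103, 0.0159, 0.023]
orientation: [0.008, 0.728, 0.685, 0.022]
ft_force: [-1.0, 0.2, 3.3]
finger_gap: 0.687
```

```bash
python3 hold.py 608.3 15.2 61 86.6 -0.2 40
```

```text
t 16.75 held centre [608.5  15.   62.9] head 86.52 z [ 0.0436  0.0181 -0.9989] F [-1.   0.2  3.3] gap 0.687
shift cm [ 0.01 -0.03  0.19] turn -0.0014
```

Call:
step_arm(
  rows=[0, 0, 0.1, 0, 0, 0, 0, 0],
)

```text
time_s: 16.95
ee_pos: [0.6104, 0.016, 0.0226]
orientation: [0.008, 0.728, 0.685, 0.022]
ft_force: [-1.7, 0.8, 4.6]
finger_gap: 0.689
```

```bash
python3 hold.py 608.3 15.2 61 86.6 -0.2 40
```

```text
t 16.95 held centre [608.6  15.1  62.5] head 86.51 z [ 0.0437  0.0184 -0.9989] F [-1.7  0.8  4.6] gap 0.689
shift cm [ 0.01 -0.04  0.15] turn -0.0015
```

Call:
step_arm(
  gripper=1,
  rows=[0, 0, 0, 0, 0, 0, 0, 0, 0, 0, 0, 0, 0, 0, 0, 0, 0, 0, 0, 0, 0, 0, 0, 0],
)

```text
time_s: 17.55
ee_pos: [0.611, 0.016, 0.022]
orientation: [0.009, 0.728, 0.685, 0.023]
ft_force: [0.6, 0.3, -0.4]
finger_gap: 0.999
```

Call:
step_arm(
  rows=[0, 0, -0.4, 0, 0, 0, -0.8, 0, 0, 0, -1.2, 0, 0, 0, -1.5, 0, 0, 0, -2, 0, 0, 0, -2.5, 0, 0, 0, -2.5, 0, 0, 0, -2.5, 0, 0, 0, -2, 0, 0, 0, -1.5, 0, 0, 0, -0.5, 0, 0, 0, 0, 0, 0, 0, 0, 0],
)

```text
time_s: 18.85
ee_pos: [0.6042, 0.0116, 0.2167]
orientation: [0.012, 0.729, 0.684, 0.027]
ft_force: [0.5, -0.2, 0.1]
finger_gap: 0.999
```

```bash
python3 look.py w12 plain_board .077 bottom_board .077 riser .045; python3 go.py 486 288 130 167.6
```

```text
t 18.85 ee [604.2  11.6 216.7] head 86.43 tilt [ 0.0564  0.0199 -0.9982] cam [0.598 0.084 0.4  ] F [ 0.5 -0.2  0.1] gap 0.9993278291207525
plain_board 0.86 [276. 181.] [608.3  15.4 149.4  61.3  86.4] box [244 310] [104 256] bgr [ 52.  91. 138.]
bottom_board 0.61 [238. 146.] [595.9  33.8 182.3 165.3  80.3] box [174 363] [ 53 259] bgr [181. 200. 198.]
riser 0.89 [237. 145.] [596.2  29.1 199.2 180.6  80.2] box [174 362] [ 53 258] bgr [182. 200. 198.]
riser 0.46 [360. 366.] [ 697.5 -233.5   81.    62.5  -34.7] box [324 392] [346 395] bgr [129. 141. 139.]
shift cm [ 26.65 -13.94   8.43] turn -1.4167
```

View pics/w12.png

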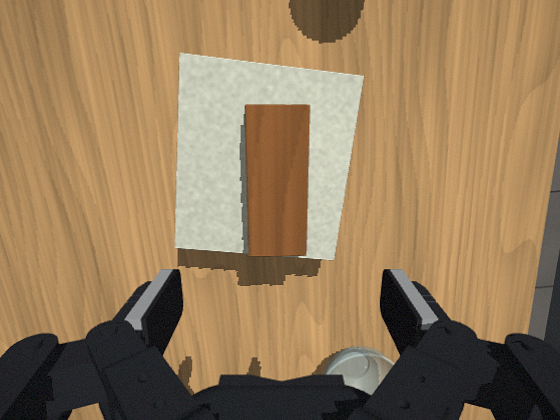

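The plain board lies flush on the bottom board, at (276,181) in the view: (608.3, 15.4) mm at 86.4°. Now the rimmed board.

Call:
step_arm(
  rows=[1, -0.5, 0, 0, 2, -1, 0, 0, 2.5, -1.3, 0, 0, 2.5, -1.3, 0, 0, 2.5, -1.3, 0, 0, 2.5, -1.3, 0, 0, 2.5, -1.3, 0, 0, 2.5, -1.3, 0, 0, 2.5, -1.3, 0, 0, 2.5, -1.3, 0, 0, 2, -1, 0, 0, 0.7, -0.3, 0, 0, 0, 0, 0, 0],
)

```text
time_s: 20.35
ee_pos: [0.4728, 0.2928, 0.2055]
orientation: [0.008, 0.727, 0.686, 0.019]
ft_force: [0.9, -1.0, 0.5]
finger_gap: 1.002
```

Call:
step_arm(
  rows=[0, 0, 0.3, -0.1, 0, 0, 0.3, -0.1, 0, 0, 0.3, -0.1, 0, 0, 0.3, -0.1, 0, 0, 0.3, -0.1, 0, 0, 0.3, -0.1, 0, 0, 0.3, -0.1, 0, 0, 0.3, -0.1, 0, 0, 0.3, -0.1, 0, 0, 0.3, -0.1, 0, 0, 0.3, -0.1, 0, 0, 0.3, -0.1, 0, 0, 0.3, -0.1, 0, 0, 0, -0.05, 0, 0, 0, 0, 0, 0, 0, 0],
)

```text
time_s: 21.95
ee_pos: [0.4842, 0.2645, 0.1612]
orientation: [0.019, 0.128, 0.992, 0.001]
ft_force: [-1.0, 0.1, -0.5]
finger_gap: 1.002
```

```bash
python3 look.py w13 rimmed_board .026; python3 go.py 485.7 288.5 30 167.6
```

```text
t 21.95 ee [484.2 264.5 161.2] head 165.26 tilt [ 0.0379 -0.0024 -0.9993] cam [0.404 0.285 0.34 ] F [-1.   0.1 -0.5] gap 1.002170900424375
rimmed_board 0.8 [301. 164.] [485.6 288.7 150.4  61.4 -12.5] box [269 337] [ 92 248] bgr [ 58. 100. 151.]
rimmed_board 0.74 [467.  82.] [445.1 443.6 144.5  70.5 -22.5] box [408 536] [  0 173] bgr [ 34. 178. 199.]
rimmed_board 0.43 [ 70. 335.] [596.9  -1.6  40.   11.4  88. ] box [ 0 90] [328 350] bgr [30. 48. 71.]
shift cm [ 0.94  2.22 13.13] turn -0.0401
```

Call:
step_arm(
  rows=[0.15, 0.4, 0.8, -0.008, 0.2, 0.4, 1.5, -0.008, 0.2, 0.4, 2, -0.008, 0.1, 0.3, 2, -0.008, 0, 0.1, 2, 0, 0, 0, 1.8, 0, 0, 0, 1, 0, 0, 0, 0.4, 0, 0, 0, 0, 0, 0, 0, 0, 0],
)

```text
time_s: 23.05
ee_pos: [0.4864, 0.2863, 0.0405]
orientation: [0.02, 0.111, 0.994, 0.002]
ft_force: [0.7, 0.0, 0.7]
finger_gap: 0.996
```

```bash
python3 look.py w14 rimmed_board .026;  python3 hold.py 485.6 288.6 0 167.5 0 40
```

```text
t 23.05 ee [486.4 286.3  40.5] head 167.26 tilt [ 4.030e-02  3.000e-04 -9.992e-01] cam [0.405 0.304 0.219] F [0.7 0.  0.7] gap 0.9964086211543922
rimmed_board 0.73 [278. 208.] [485.1 288.2 150.3  60.6 -12.8] box [228 337] [101 329] bgr [ 61. 105. 158.]
rimmed_board 0.59 [515. 135.] [455.5 436.7 120.   73.6 -22.3] box [438 559] [  0 233] bgr [ 36. 181. 200.]
t 23.15 held centre [485.1 286.4  80.9] head 167.25 z [ 4.100e-02  7.000e-04 -9.992e-01] F [-0.6 -0.1  0. ] gap 1.003
shift cm [0.32 0.15 8.08] turn -0.0043
```

Call:
step_arm(
  rows=[0.1, 0.05, 0.5, 0, 0.1, 0.04, 1, 0, 0, 0, 1.2, 0, 0, 0, 1.2, 0, 0, 0, 1, 0, 0, 0, 0.6, 0, 0, 0, 0.3, 0, 0, 0, 0, 0, 0, 0, 0, 0],
)

```text
time_s: 24.05
ee_pos: [0.4879, 0.288, -0.0219]
orientation: [0.021, 0.111, 0.994, 0.003]
ft_force: [0.8, 0.6, 0.1]
finger_gap: 1.002
```

```bash
python3 hold.py 485.4 288.4 0 167.4 0 40
```

```text
t 24.05 held centre [486.3 287.9  18.1] head 167.23 z [ 0.0418  0.0012 -0.9991] F [0.8 0.6 0.1] gap 1.002
shift cm [0.17 0.01 1.8 ] turn -0.003
```

Call:
step_arm(
  rows=[0.07, 0, 0.5, 0, 0.06, 0, 0.5, 0, 0, 0, 0.3, 0, 0, 0, 0.2, 0, 0, 0, 0, 0, 0, 0, 0, 0],
)

```text
time_s: 24.65
ee_pos: [0.4882, 0.289, -0.037]
orientation: [0.022, 0.111, 0.994, 0.004]
ft_force: [-0.4, -0.4, 0.1]
finger_gap: 1.001
```

Call:
step_arm(
  gripper=0,
  rows=[0, 0, 0, 0, 0, 0, 0, 0, 0, 0, 0, 0, 0, 0, 0, 0, 0, 0, 0, 0, 0, 0, 0, 0],
)

```text
time_s: 25.25
ee_pos: [0.4885, 0.2891, -0.0365]
orientation: [0.022, 0.111, 0.994, 0.004]
ft_force: [0.1, -0.2, 0.9]
finger_gap: 0.688
```

```bash
python3 hold.py 485.4 288.4 0 167.4 0 40;  python3 -c "
from h import *; print(arm.read_state()['q'].round(2))"
```

```text
t 25.25 held centre [486.7 289.    3.5] head 167.22 z [ 0.0443  0.0029 -0.999 ] F [ 0.1 -0.2  0.9] gap 0.688
shift cm [ 0.13 -0.09  0.34] turn -0.0032
[-0.59  0.62 -0.01  1.94  0.05  0.54  0.71]
```

Call:
step_arm(
  rows=[0, 0, -0.4, 0, 0, 0, -0.8, 0, 0, 0, -1.2, 0, 0, 0, -1.2, 0, 0, 0, -1.2, -0.05, 0, 0, -1.2, -0.1, 0, 0, -1.2, -0.1, 0, 0, -1.2, -0.1, 0, 0, -1.2, -0.1, 0, 0, -1, -0.1, 0, 0, -0.6, -0.1, 0, 0, 0, -0.1, 0, 0, 0, -0.1, 0, 0, 0, -0.1, 0, 0, 0, -0.1, 0, 0, 0, -0.1, 0, 0, 0, -0.1, 0, 0, 0, -0.1, 0, 0, 0, -0.1, 0, 0, 0, -0.1],
)

```text
time_s: 27.25
ee_pos: [0.4879, 0.2878, 0.1031]
orientation: [0.027, -0.639, 0.768, -0.019]
ft_force: [-0.4, 0.3, -1.7]
finger_gap: 0.687
```

Call:
step_arm(
  rows=[0, 0, 0, -0.1, 0, 0, 0, -0.05, 0, 0, 0, 0, 0, 0, 0, 0],
)

```text
time_s: 27.65
ee_pos: [0.4892, 0.2866, 0.1076]
orientation: [0.027, -0.697, 0.716, -0.023]
ft_force: [-0.6, -0.2, -0.8]
finger_gap: 0.684
```

```bash
python3 hold.py 608.3 15.3 130 266.5 1.3 36.5;  python3 -c "
from h import *; print(arm.read_state()['q'].round(2))"
```

```text
t 27.65 held centre [486.6 285.2 144. ] head -91.51 z [ 0.0709  0.0042 -0.9975] F [-0.6 -0.2 -0.8] gap 0.684
shift cm [ 26.68 -12.77   2.15] turn 0.0347
[-0.26  0.41 -0.43  1.9   0.28  0.82  2.28]
```

That turn brings joint 7 too near its range for the placing spot, so I'll turn back to the other heading, which is equally valid.

Call:
step_arm(
  rows=[0, 0, 0, 0.1, 0, 0, 0, 0.1, 0, 0, 0, 0.1, 0, 0, 0, 0.1, 0, 0, 0, 0.1, 0, 0, 0, 0.1, 0, 0, 0, 0.1, 0, 0, 0, 0.1, 0, 0, 0, 0.1, 0, 0, 0, 0.1, 0, 0, 0, 0.1, 0, 0, 0, 0.1, 0, 0, 0, 0.1, 0, 0, 0, 0.1, 0, 0, 0, 0.1, 0, 0, 0, 0.1, 0, 0, 0, 0.1, 0, 0, 0, 0],
)

```text
time_s: 29.45
ee_pos: [0.4893, 0.2868, 0.1161]
orientation: [0.039, 0.125, 0.991, 0.007]
ft_force: [0.4, -0.5, -1.7]
finger_gap: 0.689
```

```bash
python3 hold.py 608.3 15.3 130 86.5 1.3 36.5;  python3 -c "
from h import *; print(arm.read_state()['q'].round(2))"
```

```text
t 29.45 held centre [485.2 286.9 152.4] head 165.52 z [ 0.0786  0.005  -0.9969] F [ 0.4 -0.5 -1.7] gap 0.689
shift cm [-18.25 -23.77   3.04] turn 1.3792
[-0.56  0.37 -0.05  1.91  0.08  0.8   0.65]
```

Call:
step_arm(
  rows=[-2.6, -3.4, 0.3, 0, -2.6, -3.4, 0.3, 0, -2.6, -3.4, 0.3, 0, -2.6, -3.4, 0.3, 0, -2.6, -3.4, 0.3, 0, -2.6, -3.4, 0.3, 0, -2, -3, 0, 0, 0, 0, 0, 0, 0, 0, 0, 0],
)

```text
time_s: 30.35
ee_pos: [0.6103, 0.0115, 0.108]
orientation: [0.041, 0.112, 0.993, 0.009]
ft_force: [-0.6, 0.8, -1.3]
finger_gap: 0.689
```

```bash
python3 hold.py 608.3 15.3 130 86.5 1.3 36.5
```

```text
t 30.35 held centre [606.   11.5 144.3] head 167.03 z [ 0.0838  0.0081 -0.9964] F [-0.6  0.8 -1.3] gap 0.689
shift cm [ 0.23 -0.11  1.41] turn 1.4055
```

Tool tilt has crept up to about 4.8°. I'll turn with few large rows, then test a fast inward move, which reduced tilt earlier.

Call:
step_arm(
  rows=[0, 0, 0.2, 0.14, 0, 0, 0.2, 0.14, 0, 0, 0.2, 0.14, 0, 0, 0.2, 0.14, 0, 0, 0.2, 0.14, 0, 0, 0.2, 0.14, 0, 0, 0.2, 0.14, 0, 0, 0.2, 0.14, 0, 0, 0.2, 0.14, 0, 0, 0, 0.07, 0, 0, 0, 0, 0, 0, 0, 0],
)

```text
time_s: 31.55
ee_pos: [0.6067, 0.032, 0.0904]
orientation: [0.022, 0.707, 0.706, 0.035]
ft_force: [-0.9, -0.1, -1.1]
finger_gap: 0.687
```

```bash
python3 hold.py 608.3 15.3 130 86.5 1.3 36.5
```

```text
t 31.55 held centre [603.8  32.7 126.8] head 90.03 z [ 0.0803  0.0184 -0.9966] F [-0.9 -0.1 -1.1] gap 0.687
shift cm [-1.75  0.47 -0.31] turn 0.0617
```

Call:
step_arm(
  rows=[0, -4, 0, 0, 0, -4, 0, 0, 0, -4, 0, 0, 0, -3, 0, 0, 0, 0, 0, 0, 0, 0, 0, 0],
)

```text
time_s: 32.15
ee_pos: [0.4525, 0.0351, 0.0781]
orientation: [0.022, 0.699, 0.714, 0.037]
ft_force: [1.3, 0.0, -0.9]
finger_gap: 0.69
```

```bash
python3 hold.py 608.3 15.3 130 86.5 1.3 36.5
```

```text
t 32.15 held centre [449.4  35.7 114.5] head 91.22 z [ 0.0833  0.0209 -0.9963] F [ 1.3  0.  -0.9] gap 0.69
shift cm [-2.37 15.91 -0.27] turn 0.0825
```

Call:
step_arm(
  rows=[-0.1, 0.8, 0, 0.006, -0.1, 1.2, 0.1, 0.006, -0.1, 1.2, 0.1, 0.006, -0.2, 1.2, 0.1, 0.006, -0.2, 1.2, 0.1, 0.006, -0.2, 1.2, 0.1, 0.006, -0.2, 1.2, 0.1, 0.006, -0.2, 1.2, 0.1, 0.006, -0.2, 1.2, 0.1, 0.006, -0.2, 1.2, 0.1, 0.005, 0, 0.8, 0, 0, 0, 0.4, 0, 0, 0, 0, 0, 0, 0, 0, 0, 0],
)

```text
time_s: 33.55
ee_pos: [0.6129, 0.015, 0.0815]
orientation: [0.029, 0.719, 0.693, 0.043]
ft_force: [-0.6, 0.7, -1.6]
finger_gap: 0.69
```

```bash
python3 hold.py 608.3 15.3 77 86.5 1.3 36.5; python3 look.py w15 rimmed_board .13
python3 - <<'E'
from h import *
i=arm.camera_info('wrist'); s=arm.read_state(); r=rot(s['orientation'])
for bx in (-.002,.0013,.004): print(bx,proj(i,s['ee_pos']+r.apply([[bx+.075,-.03,-.0625],[bx+.075,.03,-.0625],[bx+.075,-.03,-.0365],[.02,-.03,-.0625],[.02,.03,-.0625]])).round(1).tolist())
m=arm.masks_of('wrist','rimmed_board')[0]['region']
print('top row by col',[(c,int(m[:,c].argmax())) for c in range(190,380,20)])
for row in (100,120,150,200,230): x=m[row].nonzero()[0]; print(row,x[:1],x[-1:])
E
```

```text
t 33.55 held centre [609.3  15.6 117.8] head 87.98 z [ 0.101   0.0177 -0.9947] F [-0.6  0.7 -1.6] gap 0.69
shift cm [-0.13 -0.5   4.05] turn 0.0259
t 33.55 ee [612.9  15.   81.5] head 87.98 tilt [ 0.101   0.0177 -0.9947] cam [0.597 0.088 0.264] F [-0.6  0.7 -1.6] gap 0.6904018238378904
rimmed_board 0.56 [280. 228.] [607.9  24.5 131.6  69.9  87. ] box [190 371] [105 383] bgr [ 52.  90. 136.]
-0.002 [[193.8, 113.2], [371.0, 113.4], [209.3, 111.4], [204.1, 256.1], [360.0, 256.3]]
0.0013 [[193.1, 103.0], [371.8, 103.2], [208.8, 103.0], [204.1, 256.1], [360.0, 256.3]]
0.004 [[192.4, 94.5], [372.5, 94.7], [208.4, 96.0], [204.1, 256.1], [360.0, 256.3]]
top row by col [(190, 110), (210, 106), (230, 106), (250, 106), (270, 106), (290, 105), (310, 105), (330, 105), (350, 105), (370, 109)]
100 [] []
120 [191] [371]
150 [193] [367]
200 [197] [363]
230 [200] [361]
```

View pics/w15.png

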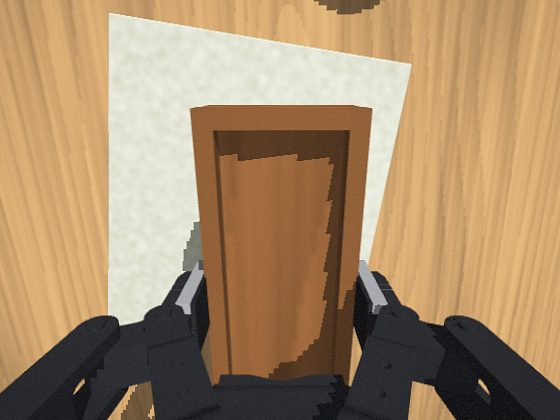

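The view shows the rimmed board held square in the jaws, top edge at row 105, rim up. Slow outward moves add tilt, so slow inward and fast outward should remove it. One cycle to test.

Call:
step_arm(
  rows=[0, -0.8, -0.08, 0, 0, -1.2, -0.12, 0, 0, -1.2, -0.12, 0, 0, -1.2, -0.12, 0, 0, -1.2, -0.12, 0, 0, -1.2, -0.12, 0, 0, -1.2, -0.12, 0, 0, -1.2, -0.12, 0, 0, -1.2, -0.12, 0, 0, -1.2, -0.12, 0, 0, -0.8, -0.08, 0, 0, -0.4, 0, 0, 0, 0, 0, 0, 0, 0, 0, 0],
)

```text
time_s: 35.1
ee_pos: [0.4637, 0.0216, 0.082]
orientation: [0.025, 0.718, 0.694, 0.043]
ft_force: [0.2, -0.7, -1.1]
finger_gap: 0.684
```

```bash
python3 hold.py 608.3 15.3 117 86.5 0.6 36.5
```

```text
t 35.1 held centre [460.2  21.3 118.3] head 88.1 z [ 0.0965  0.0226 -0.9951] F [ 0.2 -0.7 -1.1] gap 0.684
shift cm [-0.13 14.75  1.54] turn 0.028
```

Call:
step_arm(
  rows=[0, 4, 0.3, 0, 0, 4, 0.3, 0, 0, 4, 0.3, 0, 0, 1.5, 0, 0, 0, 0, 0, 0, 0, 0, 0, 0],
)

```text
time_s: 35.7
ee_pos: [0.6036, 0.0169, 0.0836]
orientation: [0.025, 0.718, 0.694, 0.042]
ft_force: [-0.6, -0.4, -0.8]
finger_gap: 0.687
```

```bash
python3 hold.py 608.3 15.3 117 86.5 0.6 36.5
```

```text
t 35.7 held centre [600.1  16.7 119.9] head 88.17 z [ 0.0946  0.0225 -0.9953] F [-0.6 -0.4 -0.8] gap 0.687
shift cm [-0.13  0.79  0.36] turn 0.0292
```

Call:
step_arm(
  rows=[0, 0, -5, 0, 0, 0, -5, 0, 0, 0, -4, 0, 0, 0, 0, 0],
)

```text
time_s: 36.1
ee_pos: [0.5829, 0.0135, 0.2213]
orientation: [0.02, 0.718, 0.695, 0.036]
ft_force: [1.0, -0.7, -1.0]
finger_gap: 0.687
```

Call:
step_arm(
  rows=[0, 0, 0.8, 0, 0, 0, 1.2, 0, 0, 0, 1.2, 0, 0, 0, 1.2, 0, 0, 0, 1.2, 0, 0, 0, 1.2, 0, 0, 0, 1.2, 0, 0, 0, 1.2, 0, 0, 0, 1.2, 0, 0, 0, 0.8, 0, 0, 0, 0.4, 0, 0, 0, 0, 0],
)

```text
time_s: 37.3
ee_pos: [0.584, 0.0163, 0.0866]
orientation: [0.016, 0.718, 0.695, 0.03]
ft_force: [-0.5, -0.5, -1.2]
finger_gap: 0.685
```

```bash
python3 hold.py 608.3 15.3 117 86.5 0.6 36.5
```

```text
t 37.3 held centre [581.7  16.2 123. ] head 88.15 z [ 0.0654  0.0196 -0.9977] F [-0.5 -0.5 -1.2] gap 0.685
shift cm [-0.02  2.62  0.77] turn 0.0289
```

Fast up then slow down works: tilt went from 0.095 to 0.065 rad. Repeating it twice.

Call:
step_arm(
  rows=[0, 0, -5, 0, 0, 0, -5, 0, 0, 0, -4, 0, 0, 0, 0, 0, 0, 0, 0.8, 0, 0, 0, 1.2, 0, 0, 0, 1.2, 0, 0, 0, 1.2, 0, 0, 0, 1.2, 0, 0, 0, 1.2, 0, 0, 0, 1.2, 0, 0, 0, 1.2, 0, 0, 0, 1.2, 0, 0, 0, 0.8, 0, 0, 0, 0.4, 0, 0, 0, 0, 0],
)

```text
time_s: 38.9
ee_pos: [0.5773, 0.0152, 0.0975]
orientation: [0.012, 0.719, 0.695, 0.025]
ft_force: [-1.3, -1.0, -0.5]
finger_gap: 0.689
```

```bash
python3 hold.py 608.3 15.3 117 86.5 0.6 36.5
```

```text
t 38.9 held centre [575.4  15.1 134. ] head 88.1 z [ 0.0524  0.0168 -0.9985] F [-1.3 -1.  -0.5] gap 0.689
shift cm [0.09 3.19 1.87] turn 0.028
```

Call:
step_arm(
  rows=[0, 0, -5, 0, 0, 0, -5, 0, 0, 0, -4, 0, 0, 0, 0, 0, 0, 0, 0.8, 0, 0, 0, 1.2, 0, 0, 0, 1.2, 0, 0, 0, 1.2, 0, 0, 0, 1.2, 0, 0, 0, 1.2, 0, 0, 0, 1.2, 0, 0, 0, 1.2, 0, 0, 0, 1.2, 0, 0, 0, 0.8, 0, 0, 0, 0.4, 0, 0, 0, 0, 0],
)

```text
time_s: 40.5
ee_pos: [0.571, 0.014, 0.109]
orientation: [0.009, 0.719, 0.695, 0.019]
ft_force: [0.3, -0.3, -0.6]
finger_gap: 0.687
```

```bash
python3 hold.py 608.3 15.3 117 86.5 0.6 36.5
```

```text
t 40.5 held centre [569.6  14.1 145.5] head 88.05 z [ 0.0401  0.0142 -0.9991] F [ 0.3 -0.3 -0.6] gap 0.687
shift cm [0.2  3.75 3.  ] turn 0.027
```

Call:
step_arm(
  rows=[0, 0, -5, 0, 0, 0, -5, 0, 0, 0, -4, 0, 0, 0, 0, 0, 0, 0, 0.8, 0, 0, 0, 1.2, 0, 0, 0, 1.2, 0, 0, 0, 1.2, 0, 0, 0, 1.2, 0, 0, 0, 1.2, 0, 0, 0, 1.2, 0, 0, 0, 1.2, 0, 0, 0, 1.2, 0, 0, 0, 1.2, 0, 0, 0, 0.8, 0, 0, 0, 0.4, 0, 0, 0, 0, 0],
)

```text
time_s: 42.2
ee_pos: [0.5656, 0.0133, 0.1079]
orientation: [0.006, 0.719, 0.695, 0.014]
ft_force: [-0.4, -0.6, -1.2]
finger_gap: 0.689
```

Call:
step_arm(
  rows=[0, 0, -5, 0, 0, 0, -5, 0, 0, 0, -3, 0, 0, 0, 0, 0, 0, 0, 0.8, 0, 0, 0, 1.2, 0, 0, 0, 1.2, 0, 0, 0, 1.2, 0, 0, 0, 1.2, 0, 0, 0, 1.2, 0, 0, 0, 1.2, 0, 0, 0, 1.2, 0, 0, 0, 1.2, 0, 0, 0, 1.2, 0, 0, 0, 0.8, 0, 0, 0, 0.4, 0, 0, 0, 0, 0],
)

```text
time_s: 43.9
ee_pos: [0.5601, 0.0125, 0.0961]
orientation: [0.002, 0.72, 0.694, 0.009]
ft_force: [-0.3, -0.3, -0.7]
finger_gap: 0.685
```

```bash
python3 hold.py 608.3 15.3 85 86.5 0.6 36.5
```

```text
t 43.9 held centre [559.5  12.8 132.6] head 87.95 z [ 0.0165  0.0091 -0.9998] F [-0.3 -0.3 -0.7] gap 0.685
shift cm [0.38 4.79 4.84] turn 0.0253
```

Tilt is now about 1°. Moving over the pile and partly down.

Call:
step_arm(
  rows=[0.1, 1.3, 0.4, 0.006, 0.1, 1.5, 0.6, 0.007, 0.1, 1.0, 0.7, 0.006, 0, 0, 0.7, 0, 0, 0, 0.6, 0, 0, 0, 0.3, 0, 0, 0, 0, 0, 0, 0, 0, 0],
)

```text
time_s: 44.7
ee_pos: [0.6036, 0.0147, 0.0631]
orientation: [0.003, 0.727, 0.687, 0.011]
ft_force: [0.0, 0.3, -1.1]
finger_gap: 0.689
```

```bash
python3 hold.py 608.3 15.3 80 86.5 0.6 36.5
python3 - <<'E'
from h import *
i=arm.camera_info('wrist'); s=arm.read_state(); r=rot(s['orientation']); im=arm.camera('wrist'); cv2.imwrite('pics/w16.png',im)
for bx in (-.002,.0006,.004): print(bx,proj(i,s['ee_pos']+r.apply([[bx+.075,-.03,-.0625],[bx+.075,.03,-.0625]])).round(1).tolist())
m=arm.masks_of('wrist','rimmed_board')[0]['region']
print('top row by col',[(c,int(m[:,c].argmax())) for c in range(190,380,20)])
for row in (120,150,200): x=m[row].nonzero()[0]; print(row,x[:1],x[-1:])
E
```

```text
t 44.7 held centre [602.9  14.9  99.6] head 86.8 z [ 0.0204  0.0099 -0.9997] F [ 0.   0.3 -1.1] gap 0.689
shift cm [0.05 0.5  1.97] turn 0.0052
-0.002 [[193.9, 113.1], [371.2, 113.4]]
0.0006 [[193.3, 105.1], [371.8, 105.3]]
0.004 [[192.5, 94.4], [372.6, 94.7]]
top row by col [(190, 108), (210, 105), (230, 104), (250, 105), (270, 105), (290, 105), (310, 105), (330, 105), (350, 105), (370, 108)]
120 [189] [371]
150 [193] [369]
200 [197] [364]
```

Call:
step_arm(
  rows=[0.02, 0.15, 0.2, 0.002, 0.02, 0.15, 0.4, 0.002, 0, 0.1, 0.4, 0, 0, 0, 0.3, 0, 0, 0, 0, 0, 0, 0, 0, 0],
)

```text
time_s: 45.4
ee_pos: [0.6088, 0.0152, 0.0499]
orientation: [0.004, 0.728, 0.685, 0.012]
ft_force: [-0.1, 0.8, -0.7]
finger_gap: 0.692
```

```bash
python3 hold.py 608.3 15.3 77 86.5 0.6 36.5
```

```text
t 45.4 held centre [608.   15.5  86.4] head 86.56 z [ 0.022   0.0104 -0.9997] F [-0.1  0.8 -0.7] gap 0.692
shift cm [-0.02  0.01  0.94] turn 0.001
```

Call:
step_arm(
  rows=[-0.01, 0.01, 0.15, 0, 0, 0, 0.1, 0, 0, 0, 0.1, 0, 0, 0, 0, 0],
)

```text
time_s: 45.8
ee_pos: [0.609, 0.0151, 0.0463]
orientation: [0.004, 0.728, 0.685, 0.012]
ft_force: [-0.6, 0.9, -1.1]
finger_gap: 0.685
```

Call:
step_arm(
  rows=[0, 0, 0.1, 0, 0, 0, 0.05, 0, 0, 0, 0, 0],
)

```text
time_s: 46.1
ee_pos: [0.6092, 0.0151, 0.0448]
orientation: [0.004, 0.728, 0.685, 0.012]
ft_force: [-0.8, 0.5, -1.2]
finger_gap: 0.69
```

```bash
python3 hold.py 608.3 15.3 77 86.5 0.6 36.5
```

```text
t 46.1 held centre [608.4  15.3  81.3] head 86.56 z [ 0.0224  0.0104 -0.9997] F [-0.8  0.5 -1.2] gap 0.69
shift cm [-0.01 -0.02  0.43] turn 0.001
```

Call:
step_arm(
  rows=[0, 0, 0.1, 0, 0, 0, 0.1, 0, 0, 0, 0, 0],
)

```text
time_s: 46.4
ee_pos: [0.6093, 0.0153, 0.044]
orientation: [0.004, 0.728, 0.685, 0.012]
ft_force: [-1.9, -0.2, 4.4]
finger_gap: 0.684
```

Call:
step_arm(
  rows=[0, 0, 0.1, 0, 0, 0, 0, 0],
)

```text
time_s: 46.6
ee_pos: [0.6093, 0.0154, 0.0439]
orientation: [0.004, 0.728, 0.685, 0.012]
ft_force: [-1.8, -0.1, 3.9]
finger_gap: 0.687
```

```bash
python3 hold.py 608.3 15.3 77 86.5 0.6 36.5
```

```text
t 46.6 held centre [608.6  15.5  80.4] head 86.54 z [ 0.0225  0.0114 -0.9997] F [-1.8 -0.1  3.9] gap 0.687
shift cm [-0.03 -0.03  0.34] turn 0.0006
```

The low end is touching, as predicted. I'll press a little harder so the board levels in the grip.

Call:
step_arm(
  rows=[0, 0, 0.25, 0, 0, 0, 0.25, 0],
)

```text
time_s: 46.8
ee_pos: [0.6104, 0.0161, 0.0406]
orientation: [0.004, 0.728, 0.685, 0.013]
ft_force: [-3.1, 1.6, 15.8]
finger_gap: 0.691
```

Call:
step_arm(
  rows=[0, 0, 0.35, 0, 0, 0, 0.35, 0],
)

```text
time_s: 47.0
ee_pos: [0.6105, 0.0163, 0.0402]
orientation: [0.002, 0.728, 0.685, 0.014]
ft_force: [-14.0, 1.1, 34.2]
finger_gap: 0.686
```

```bash
python3 hold.py 608.3 15.3 77 86.5 0.6 36.5
```

```text
t 47.0 held centre [609.7  16.4  76.7] head 86.54 z [ 0.0231  0.0155 -0.9996] F [-14.    1.1  34.2] gap 0.686
shift cm [-0.11 -0.13 -0.03] turn 0.0007
```

It's flat now: underside height 77 mm. Relaxing the press before release.

Call:
step_arm(
  rows=[0, -0.1, -0.1, 0, 0, 0, 0, 0],
)

```text
time_s: 47.2
ee_pos: [0.6107, 0.0161, 0.0431]
orientation: [0.003, 0.728, 0.685, 0.015]
ft_force: [0.0, -0.3, -1.2]
finger_gap: 0.69
```

```bash
python3 hold.py 608.3 15.3 77 86.5 0.6 36.5
```

```text
t 47.2 held centre [609.8  16.1  79.6] head 86.52 z [ 0.0262  0.016  -0.9995] F [ 0.  -0.3 -1.2] gap 0.69
shift cm [-0.09 -0.15  0.25] turn 0.0004
```

Call:
step_arm(
  rows=[-0.05, -0.1, 0.05, 0, 0, -0.03, 0.1, 0, 0, 0, 0, 0],
)

```text
time_s: 47.5
ee_pos: [0.6096, 0.0158, 0.0407]
orientation: [0.003, 0.728, 0.685, 0.015]
ft_force: [-1.1, 0.7, 4.5]
finger_gap: 0.688
```

```bash
python3 hold.py 608.3 15.3 77 86.5 0.6 36.5
```

```text
t 47.5 held centre [608.6  15.8  77.2] head 86.55 z [ 0.0264  0.0157 -0.9995] F [-1.1  0.7  4.5] gap 0.688
shift cm [-0.05 -0.03  0.02] turn 0.0008
```

Light contact at the right height (77.2 mm). Releasing.

Call:
step_arm(
  gripper=1,
  rows=[0, 0, 0, 0, 0, 0, 0, 0, 0, 0, 0, 0, 0, 0, 0, 0, 0, 0, 0, 0, 0, 0, 0, 0],
)

```text
time_s: 48.1
ee_pos: [0.6091, 0.0158, 0.0393]
orientation: [0.003, 0.728, 0.685, 0.014]
ft_force: [-0.8, 0.6, 0.7]
finger_gap: 1.002
```

Call:
step_arm(
  rows=[0, 0, -0.4, 0, 0, 0, -0.8, 0, 0, 0, -1.2, 0, 0, 0, -2, 0, 0, 0, -2.5, 0, 0, 0, -2.5, 0, 0, 0, -2.5, 0, 0, 0, -2.5, 0, 0, 0, -1.5, 0, 0, 0, -0.5, 0, 0, 0, 0, 0, 0, 0, 0, 0],
)

```text
time_s: 49.3
ee_pos: [0.6056, 0.0122, 0.2196]
orientation: [0.005, 0.729, 0.685, 0.018]
ft_force: [-0.4, -0.1, 0.7]
finger_gap: 1.001
```

```bash
python3 look.py w17 rimmed_board .103 riser .045
python3 - <<'E'
from h import *
i=arm.camera_info('top'); im=arm.camera('top')
for n,z in [('rimmed_board',.103),('cup',0),('bowl',0),('riser',.045)]:
    for m in arm.masks_of('top',n)[:3]: print('top',n,round(m['score'],2),np.round(m['xy']),rect(i,m['region'],z))
i=arm.camera_info('scene'); im=arm.camera('scene')
P=[]; c=np.array([608.3,15.3])/1000; a=np.radians(86.5); u=np.array([np.cos(a),np.sin(a)]); v=np.array([-u[1],u[0]])
Z=cv2.resize(im[175:255,235:335],None,fx=6,fy=6,interpolation=cv2.INTER_CUBIC)
w=cv2.imread('pics/w17.png'); 
cv2.imwrite('pics/final.png',cv2.resize(Z,(600,480)))
b=cv2.resize(w,(400,300)); z2=cv2.resize(Z,(400,320))
out=np.zeros((320,800,3),np.uint8); out[:300,:400]=b; out[:,400:]=z2; cv2.imwrite('pics/final.png',out)
E
```

```text
t 49.3 ee [605.6  12.2 219.6] head 86.45 tilt [ 0.0325  0.0166 -0.9993] cam [0.604 0.085 0.403] F [-0.4 -0.1  0.7] gap 1.0008647926742968
rimmed_board 0.87 [277. 182.] [608.4  14.7 150.   62.1  86.5] box [244 315] [104 266] bgr [ 50.  87. 132.]
rimmed_board 0.61 [361. 365.] [ 682.8 -182.1   64.3   52.6  -35. ] box [326 393] [345 394] bgr [135. 146. 144.]
riser 0.71 [239. 143.] [596.1  29.1 199.5 180.6  80.3] box [178 365] [ 54 258] bgr [184. 203. 200.]
top rimmed_board 0.77 [140. 253.] [441.7 418.5 143.8  64.7 -23. ]
top rimmed_board 0.54 [293. 202.] [602.7 -45.2  60.4  28.2  -1. ]
top rimmed_board 0.21 [290. 215.] [575.5 -50.4 171.7  44.7  -5.8]
top cup 0.83 [190. 174.] [7.190e+02 2.922e+02 9.190e+01 8.910e+01 7.000e-01]
top bowl 0.78 [356. 174.] [ 710.6 -275.7  105.7  104.3   89.1]
top riser 0.73 [292. 216.] [583.4 -46.7 179.2  45.5  -9.5]
```

View pics/final.png

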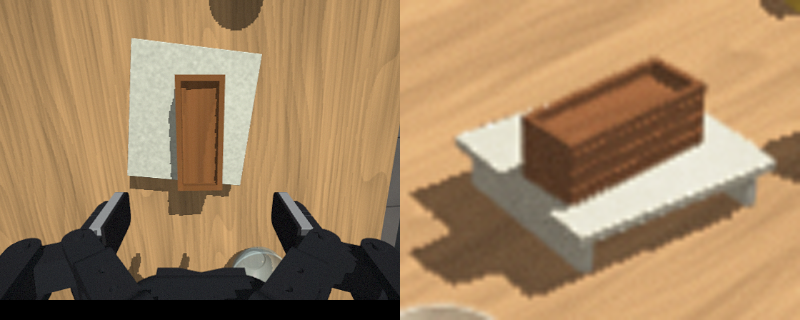

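The pile looks flush from both views, and the cup and bowl haven't moved. Handing in.

```bash
python3 -c "
from h import *; print(arm.close_job())"
```

```text
the job is handed in; nothing more can be done
None
```

The job is handed in at about 49.5 s of the 69 s allowed. Both brown boards are on the riser shelf as one pile: the plain board on the bottom board, and the rimmed board on top, rim up. The yellow look-alikes were not touched.

**Final checks**
- **Pile:** the wrist camera puts the rimmed board at (608.4, 14.7) mm at 86.5°. The plain board, measured just after it was placed, was at (608.3, 15.4) mm at 86.4°. The bottom board was at about (608.3, 15.2) mm at 86.6° before I started. The boards agree to within about 1 mm, and the last scene view shows the three edges flush.
- **Bystanders:** the cup and bowl measure within about 2 mm of where they started.
- **Top camera:** it could not check the pile at the end because the arm hid it.

**What went wrong**
- **First grasp:** the first close on the plain board shut on air. The camera showed the finger tips about 42 mm behind the reported TCP, and I corrected for that in every later move.
- **Tool tilt:** the tool tilted gradually during moves, up to about 6°. I worked it back to about 1° with fast-up, slow-down moves before the last placing.
- **Pressing force:** levelling the rimmed board pressed it on the pile with 34 N at the wrist, plus 14 N sideways, for a moment. I then backed off, corrected the position by about 1 mm and released it at 4.5 N. I did not re-measure the two lower boards after that press, only saw them flush in the last view.

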